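# Set up a blade blank on the surface plate for scribing its edge

## Robot

A 6-joint arm with a two-finger parallel gripper is mounted at the origin on the work surface. World frame = base frame: x ahead of the robot, y to its left, z up, the work surface at z = 0. Lengths are in m, angles in rad, forces in N, time in s.
With the tool pointing down it reaches from about 0.25 to 0.775 m from the base axis. Payload 4 kg.
Tool frame: the origin (TCP) lies between the finger pads; the fingertips stand 14 mm ahead of it and the grasp point (between the pads) lies 5 mm behind it (nose_length is the distance from the TCP to the fingertips, in m); z points along the fingers, y is the line along which they close (so a half turn about z gives the same grasp; the last joint's range is limited). The gripper opens to 94 mm and grips with 3 to 60 N. Pads are 16 mm wide; open, the fingers measure 119 mm over their backs; the gripper's body (75 mm by 177 mm) begins 78 mm behind the grasp point.
Start: joints at [1.056, 0.087, 1.371, -0, 1.684, -0.103], TCP at [0.22, 0.504, 0.188] pointing down, gripper open.
Joint ranges: [-3.1, 3.1], [-0.76, 2.03], [0.27, 2.55], [-1.08, 4.22], [0.17, 2.65], [-2.57, 2.57]. Speed limits (rad/s): [2.79, 2.79, 3.14, 3.14, 3.14, 3.14].

## Interface

Orientations are given as [roll, pitch, yaw] about the fixed x, y, z axes, in that order (R = Rz(yaw) Ry(pitch) Rx(roll)).
In Python, from bench import * gives the robot as it stands.
- The arm moves only by the tool move_arm, never from a script. Its argument "steps" is one flat list of numbers, 7 for each row, row after row: the turn, a rotation vector about the world's x, y, z in rad, then the shift along the world's x, y, z in m, then the opening, from 0 (shut) to 1 (fully open). A call has 1 to 12 rows; each row is the pose to reach, as a shift and turn from the pose commanded when the call began; what a row does not reach only later rows make up. A row lasts 1/10 s, in which the tool goes at most 50 mm and 8.59 degrees, less where a joint would pass 70% of its speed; a pose out of reach is approached as far as the arm can. A call with a gripper value outside its range is refused whole. The fingers move at their own pace and stop on an object; the grip force is fixed at half the most. Time passes only in rows, so rows that repeat a pose let the fingers close. It gives the time, the measured TCP pose, the force, the opening and the grip force at its end, in the units of the state.
- get_obs(): the state, without advancing time (a new reading comes with each control period).
- snapshot(name): name is "side" or "top"; returns (picture, depth): 400x640x3 uint8, red, green, blue; 400x640 float32, m along the optical axis (not along the pixel's ray), 0 where there is no reading.
- camera_model(name): a dict with "fx", "fy", "cx", "cy" (pixels), "rvec" (rotation vector, rad) and "tvec" (3), from world to camera coordinates, as OpenCV has them. Camera axes: x right, y down, z forward; pixel columns grow to the right and rows downward; lengths in m; the calibration is good to about 2 mm. A picture is of the moment at which its call begins. camera_model takes no time and is no camera call.
- close_job(): hands the job in; it is judged then, once.
Trained networks look in the newest picture that a camera, given by its name, has taken for a name from the list of things; names that differ only in an ending like _2 or _b are one class to them, and where a whole thing is asked for, a point or a joint stands for the part that bears it (a point fixed in the world has none). Each returns a list of dicts, best first, with "score" (0 to 1); they miss things now and then, are a little off and sometimes report something else, mostly with a low value. They report only what shows in the picture. A call takes as long as a camera call. They do not tell look-alikes from the thing itself.
- silhouettes(camera, target): "pixels" (400x640 bool, what is visible of it) and "uv" ([column, row] in pixels, amid what is visible of it).
- spot_point(camera, target): "uv" ([column, row] in pixels: a listed point, or the origin of a listed thing).
The state is a dict: "time": time; "joint_positions": joint angles; "qvel": joint speeds; "joint_torque": joint torques, N m; "tool_pos": TCP position; "ee_rot": TCP orientation; "wrist_force": force on the tool from outside, world axes, zero at the start; "wrist_torque": the same for the moment, N m; "width": finger opening in m; "finger_force": force on a finger pad.
Only numpy, scipy, OpenCV 4.12 (cv2) and the standard library are available. Lean on these libraries where they do the work, as an engineer would, in place of code of your own. Each camera call takes 0.05 s, during which the arm holds its last target. There are 200 camera calls.

## Task

Set up the surface plate for scribing the centre line on the blade blank's edge: stand the two matching parallels on the plate, running front to back about 130 mm apart, and lay the blank flat and centred across them, side to side, with its cutting edge away from you. Stand the 1-2-3 block lengthwise along the middle of the blank, midway between the parallels, to hold it down, and stand the surface gauge on the plate behind the blank with its scriber pointing at the edge opposite the middle of the block, about a finger's width (10 mm) short of it. Leave the finished knife and the mug where they are.

Things in the scene. Friction and masses are not known exactly. Their poses are not given: they have to be found in the camera images.
- plate: Cast-iron surface plate, dark grey, fixed: 229 mm front to back (its x) by 305 mm side to side (its y), flat top face 45 mm above the bench. Origin: centre of its underside, on the bench. Its x axis points to the back, away from the robot, its y to the left; it may be turned by up to 0.2 rad.
- parallel_a: One of two identical ground steel parallels: plain bright bar 100 mm long (its x), 15 mm wide (its y), 25 mm high, 0.29 kg, standing on its 15 mm side. Origin: centre of its underside.
- parallel_b: The other, identical parallel: 100 mm long (its x), 15 mm wide (its y), 25 mm high. Origin: centre of its underside. Either may go left or right.
- blank: Knife blank (no handle), grey steel, 230 mm long, 5 thick, 0.28 kg, lying flat. Origin: underside, mid-length (balance point), mid-blade. x runs to the point (+115 mm), y to the cutting edge. Blade 42 mm wide (y = -21 spine to +21 edge) for x = -20 to +40, then the edge curves in to the point. Tang x = -115 to -20, y = -21 to +5, three holes. With the edge to the back its point is to the right.
- block: 1-2-3 block: bright steel block with round holes through it, 76 mm long (its x), 25 mm wide (its y), 51 mm high, about 0.6 kg, standing on a 76 x 25 mm side. Origin: centre of its underside. It stands like that on the blank, along it.
- gauge: Surface gauge, about 0.45 kg: black base 55 mm (its x) by 45 mm (its y) by 24 mm high, a round 12 mm upright steel spindle from its middle up to 135 mm, and a thin scriber clamped to the spindle that slopes down to a point in front (-x). Above 85 mm height the spindle is bare and can be gripped from above. Origin: centre of the base's underside, on the spindle's axis.
- scriber_point (a point): The scriber's point, fixed to the gauge at (-55, 0, 27.5) mm in its frame: at the level of the blank's edge when blank and gauge are set up on the plate.
- knife: Finished knife with a pale wooden handle and brass bolster, 240 mm long, 20 mm high, lying flat: to be left alone. Origin: under the bolster, about mid-length; handle to -x.
- mug: Light blue mug, 80 mm wide, 85 mm high, handle on its +y side: to be left alone. Origin: centre of its underside.
Not all that is in view belongs to the job. What is shaped like the gauge but pink is not meant.

How it is judged:
By the outcome, as a careful person would: the job done as asked, in the order asked, and still so for the second after the job is handed in, with the robot touching nothing.
It also fails if it takes over 134 s, if anything falls off the work surface, if the arm or the gripper's body presses on something with over 40 N, if the wrist force passes 120 N, or if a joint passes its speed limit or range.

## Working session

There is one attempt and no reset: what is moved stays moved. The work goes in short steps, Python scripts to look and compute and a tool call to move; the robot and the scene stay as the last step left them, time stands still between calls to the robot, and variables do not carry over. Pictures are saved under pics/ and viewed, at most 15 in all, crops included, and the job is handed in when it is done.

Besides the shell and the picture viewer there is one more tool, called after "Request:" in YAML: its name, and indented under it one key for each argument. move_arm: Moves the arm, as the interface text tells. Its arguments: {"type":"object","properties":{"steps":{"type":"array"}},"required":["steps"]}

```bash
ls; mkdir -p pics; cat > h.py <<'E'
from bench import *
import numpy as np, cv2
def cam(n):
    m=camera_model(n); R=cv2.Rodrigues(np.array(m["rvec"],float))[0]; return m,R,np.array(m["tvec"],float).ravel()
def cloud(n,depth):
    m,R,t=cam(n); v,u=np.mgrid[0:400,0:640]
    P=np.stack([(u-m["cx"])/m["fx"]*depth,(v-m["cy"])/m["fy"]*depth,depth],-1)
    W=(P-t)@R; W[depth<=0]=np.nan; return W
def save(n,img): cv2.imwrite(f"pics/{n}.png",cv2.cvtColor(img,cv2.COLOR_RGB2BGR))
E
python3 - <<'E'
from h import *
o=get_obs(); print(o["tool_pos"],o["ee_rot"],o["time"],o["width"])
for n in("top","side"):
    p,d=snapshot(n); save(n+"0",p); np.savez(n+"0.npz",p=p,d=d)
    m,R,t=cam(n); print(n,m["fx"],-R.T@t,R[2])
    for k in("plate","parallel_a","blank","block","gauge","scriber_point","knife","mug"):
        W=cloud(n,d)
        for s in silhouettes(n,k):
            if s["score"]<.2: continue
            q=W[s["pixels"]]; q=q[~np.isnan(q[:,0])]
            if len(q)<5: continue
            top=np.percentile(q[:,2],95); qq=q[q[:,2]>top-.006]
            r=cv2.minAreaRect((qq[:,:2]*1000).astype(np.float32))
            print(k,round(s["score"],2),np.round(s["uv"]),len(q),"ztop",round(top*1000),"rect",np.round(r[0],1),np.round(r[1],1),round(r[2],1))
E
```

```text
pics
[0.21984936 0.50351062 0.18660819] [-3.13939632e+00 -2.24644255e-04  2.72978981e+00] 0.0 0.093881281065265
top 390.8362667966114 [0.37052923 0.14115466 1.37054421] [ 0.07506543 -0.0249324  -0.99686687]
plate 0.67 [339. 170.] 5799 ztop 48 rect [577.7  19.1] [228.4 304.2] 1.4
parallel_a 0.6 [465. 189.] 206 ztop 28 rect [ 513.  -428.4] [17.3 96.6] 75.8
parallel_a 0.58 [250. 229.] 136 ztop 28 rect [379.6 332.1] [93.7 15.4] 27.1
blank 0.56 [258. 175.] 607 ztop 8 rect [556.9 304. ] [ 41.1 226.8] 88.0
block 0.5 [442. 228.] 257 ztop 53 rect [ 370.3 -329.7] [25.5 75.3] 65.6
gauge 0.77 [221. 190.] 245 ztop 126 rect [530.7 433.6] [ 9.2 10.7] 35.9
gauge 0.67 [146. 216.] 303 ztop 123 rect [436.2 698. ] [ 9.6 10.8] 21.9
scriber_point 0.59 [143. 218.] 267 ztop 122 rect [436.2 698. ] [ 9.6 10.8] 21.9
scriber_point 0.56 [220. 189.] 208 ztop 124 rect [531.3 432.3] [ 7.1 10.8] 82.0
knife 0.73 [430. 173.] 472 ztop 22 rect [ 559.4 -293.2] [ 25.3 204.3] 82.7
mug 0.78 [203. 241.] 596 ztop 83 rect [360.5 483.8] [75.1 77. ] 2.8
side 473.99373233270245 [ 0.19324493 -0.93214509  1.11464435] [ 0.16706111  
[... 208 characters left out ...]
 29 rect [377. 328.] [98.  22.2] 24.8
blank 0.8 [339. 168.] 438 ztop 11 rect [555.  300.4] [223.   49.5] 0.7
block 0.98 [336. 328.] 556 ztop 55 rect [ 369.7 -332.2] [28.3 75.7] 68.7
block 0.25 [400. 300.] 774 ztop 24 rect [ 563.2 -296. ] [ 26.3 212.8] 83.4
gauge 0.54 [323. 137.] 295 ztop 119 rect [532.3 431.8] [10.3  7.5] 75.6
gauge 0.51 [281. 103.] 224 ztop 112 rect [437.8 691.9] [7.7 8. ] 86.6
scriber_point 0.8 [322. 142.] 235 ztop 79 rect [531.3 431.7] [22.8 14.6] 75.3
scriber_point 0.74 [280. 102.] 214 ztop 124 rect [436.  692.8] [12.4  9.6] 45.0
knife 0.88 [398. 302.] 717 ztop 24 rect [ 563.2 -296. ] [ 26.3 212.8] 83.4
mug 0.73 [273. 132.] 636 ztop 86 rect [361.9 484.6] [81.2 83.2] 25.8
```

```bash
python3 - <<'E'
from h import *
p=np.load("top0.npz")["p"]
save("top_a",cv2.resize(p[120:280,110:310],None,fx=4,fy=4,interpolation=cv2.INTER_CUBIC)[:600])
s=np.load("side0.npz")["p"]
save("side_a",cv2.resize(s[70:200,240:400],None,fx=5,fy=5,interpolation=cv2.INTER_CUBIC)[:600])
E
```

```text
(no output)
```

View pics/top0.png

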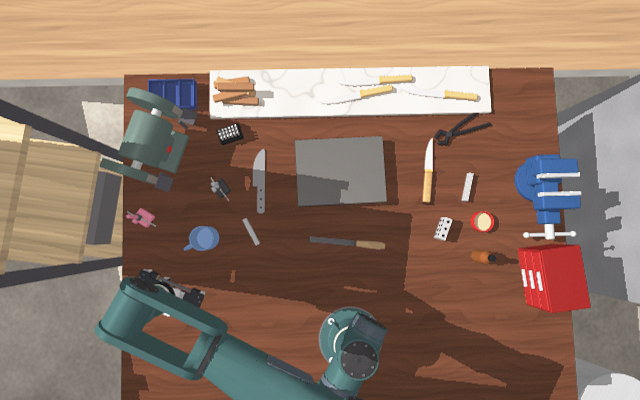

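View pics/top_a.png

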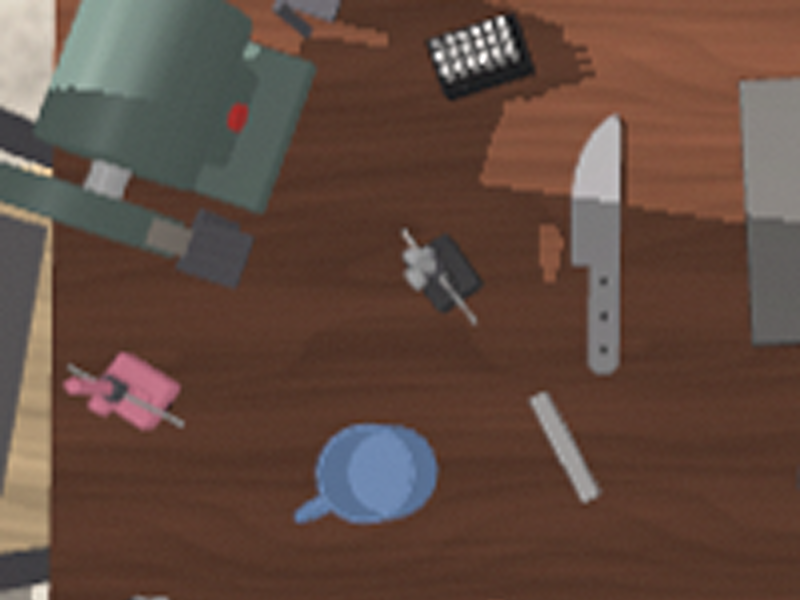

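View pics/side_a.png

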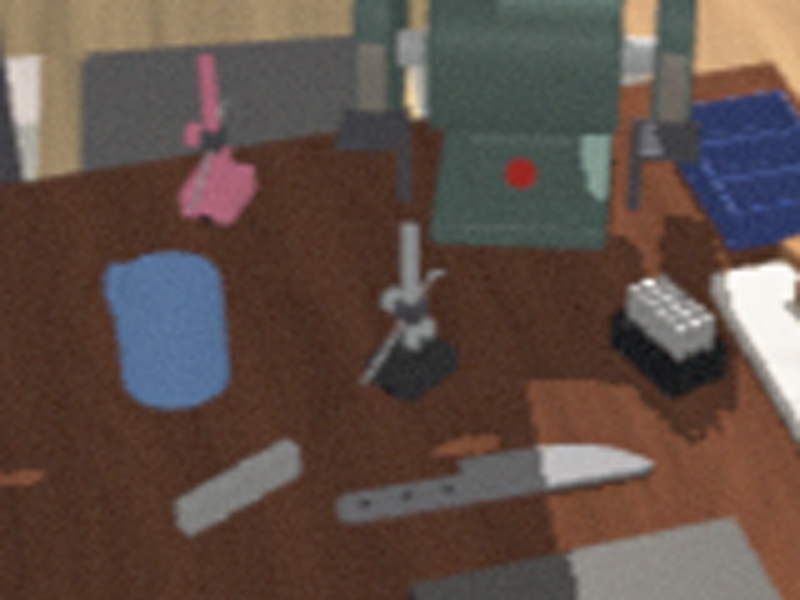

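The top picture shows the plate at (340,170), parallels at (250,229) and (467,187), the block at (443,228), and the blank at (258,180) with its point up and its edge to the left.

Candidates for the gauge are the black-based one at (221,190) and the pink one at (143,218). The black base fits the description, and both crops confirm it. Its scriber points down, towards lower right in the top view. The finished knife is the pale-handled one at (428,172), and it stays, as does the mug at (204,240).

```bash
cat >> h.py <<'E'
def pca(q):
    c=q.mean(0); w,v=np.linalg.eigh(np.cov((q-c).T)); a=np.degrees(np.arctan2(v[1,1],v[0,1])); a=(a+90)%180-90
    return np.round(c*1000,1),round(a,1),np.round(np.sqrt(12*w)*1000,1)
def topface(n,k,zlo,zhi,near=None,d=None):
    "centre, long-axis angle, sizes of the silhouette's points between two heights"
    if d is None: p,d=snapshot(n)
    W=cloud(n,d); out=[]
    for s in silhouettes(n,k):
        if s["score"]<.25: continue
        q=W[s["pixels"]]; q=q[(q[:,2]>zlo)&(q[:,2]<zhi)][:,:2]
        if len(q)>15 and (near is None or np.hypot(*(q.mean(0)-near))<.08): out.append(pca(q)+(len(q),))
    return out
E
python3 - <<'E'
from h import *
for n in("top","side"):
    p,d=snapshot(n)
    for k,a,b in(("plate",.035,.06),("parallel_a",.018,.036),("block",.045,.062),("blank",-.005,.02),("gauge",.1,.15),("gauge",.015,.032)):
        print(n,k,topface(n,k,a,b,d=d))
    W=cloud(n,d); s=[s for s in silhouettes(n,"gauge") if abs(s["uv"][0]-(221 if n=="top" else 323))<15][0]
    q=W[s["pixels"]]; q=q[np.hypot(q[:,0]-.531,q[:,1]-.433)<.1]
    r=q-np.array([.531,.433,0]); m=(r[:,2]>.01)&(r[:,0]<-.01)&(np.hypot(r[:,0],r[:,1])>.036)
    print("far-front",np.round(r[m]*1000)[:30].tolist())
    print(spot_point(n,"scriber_point"),spot_point(n,"gauge"))
E
```

```text
top plate [(array([577. ,  19.3]), np.float64(-89.8), array([227.9, 302.2]), 5774)]
top parallel_a [(array([ 515.6, -428.8]), np.float64(-16.2), array([15.5, 95.6]), 115), (array([376.9, 331.2]), np.float64(26.4), array([15.5, 99. ]), 127)]
top block [(array([ 370.9, -330.2]), np.float64(-22.7), array([26.1, 75.2]), 160)]
top blank [(array([560.6, 300. ]), np.float64(0.1), array([ 40.8, 201.1]), 639)]
top gauge [(array([530.4, 432.8]), np.float64(-44.8), array([10.6, 12. ]), 21), (array([436.9, 696.2]), np.float64(23.0), array([ 8.8, 12.4]), 27)]
top gauge [(array([530.1, 427.8]), np.float64(2.8), array([41.1, 59.5]), 140), (array([437.5, 691.4]), np.float64(26.0), array([41.5, 56.6]), 151)]
far-front []
[{'uv': [228.4, 198.6], 'score': 0.63}, {'uv': [155.1, 226.0], 'score': 0.62}, {'uv': [427.6, 173.7], 'score': 0.15}] [{'uv': [222.0, 186.5], 'score': 0.8}, {'uv': [147.6, 214.2], 'score': 0.77}, {'uv': [429.5, 170.8], 'score': 0.57}]
side plate [(array([574.6,   3.8]), np.float64(-88.9), array([229.9, 309.8]), 5455), (array([526.9, 428.4]), np.float64(30.9), array([17.5, 56.7]), 40)
[... 236 characters left out ...]
]), 297)]
side blank [(array([558. , 299.2]), np.float64(-0.1), array([ 41.9, 209.3]), 432)]
side gauge [(array([436.7, 695.7]), np.float64(24.1), array([11.7, 12.2]), 26), (array([531.2, 429.5]), np.float64(54.1), array([ 9.5, 13. ]), 22)]
side gauge [(array([437.1, 687.9]), np.float64(37.2), array([42.1, 60.3]), 80), (array([530.2, 423.4]), np.float64(11.2), array([41.3, 59.9]), 103)]
far-front [[-32.0, -22.0, 40.0], [-34.0, -27.0, 40.0], [-35.0, -19.0, 29.0]]
[{'uv': [276.6, 113.3], 'score': 0.75}, {'uv': [311.7, 146.2], 'score': 0.7}, {'uv': [400.1, 358.6], 'score': 0.48}] [{'uv': [280.8, 109.3], 'score': 0.55}, {'uv': [324.7, 142.7], 'score': 0.5}, {'uv': [401.3, 353.5], 'score': 0.22}]
```

```bash
cat >> h.py <<'E'
def ray(n,uv,z):
    m,R,t=cam(n); c=-R.T@t; d=R.T@np.array([(uv[0]-m["cx"])/m["fx"],(uv[1]-m["cy"])/m["fy"],1]); return c+d*(z-c[2])/d[2]
def edges(n,z,band=(.032,.06)):
    "plate top-face edges via convex hull of mask pixels intersected with plane z"
    d=np.load(n+"0.npz")["d"]; W=cloud(n,d)
    q=W[(abs(W[...,2]-.047)<.012)&(abs(W[...,0]-.577)<.14)&(abs(W[...,1]-.019)<.18)]
    g=cv2.morphologyEx(((abs(W[...,2]-.047)<.010)&(abs(W[...,0]-.577)<.14)&(abs(W[...,1]-.019)<.18)).astype(np.uint8),cv2.MORPH_OPEN,np.ones((5,5)))
    return g
E
python3 - <<'E'
from h import *
for n in("top","side"):
    g=edges(n,.045); cs,_=cv2.findContours(g,cv2.RETR_EXTERNAL,cv2.CHAIN_APPROX_NONE); c=max(cs,key=cv2.contourArea)[:,0].astype(float)
    W=np.array([ray(n,u,.045)[:2] for u in c]); ctr=W.mean(0)
    r=W-ctr; L=[]
    for ax,s in((0,1),(0,-1),(1,1),(1,-1)):
        half=(.1145,.1525)[ax]; o=1-ax; lim=(.085,.12)[o]
        m=(abs(s*r[:,ax]-half)<.012)&(abs(r[:,o])<lim)
        k,b=np.polyfit(r[m,o],r[m,ax],1); print(n,"axis",ax,s,"yaw",round(np.degrees(np.arctan(k))*(1 if ax==1 else -1),2),"at",round((b+ctr[ax])*1000,1),m.sum())
    print(ctr)
print(ray("top",(228.4,198.6),.0275),ray("side",(311.7,146.2),.0275))
for n,u in(("top",(228.4,198.6)),):pass
E
```

```text
top axis 0 1 yaw 1.02 at 689.1 80
top axis 0 -1 yaw 1.15 at 466.1 81
top axis 1 1 yaw 1.59 at 169.3 51
top axis 1 -1 yaw 1.19 at -130.0 55
[0.57854635 0.02387875]
side axis 0 1 yaw 0.09 at 690.8 59
side axis 0 -1 yaw 1.7 at 464.6 60
side axis 1 1 yaw 1.04 at 169.2 13
side axis 1 -1 yaw 1.09 at -137.2 42
[0.57528585 0.00507045]
[0.49098222 0.40551284 0.0275    ] [0.48471134 0.40600914 0.0275    ]
```

Request:
move_arm:
  steps: [0,0,0.438,0.08,-0.087,0,0.45,0,0,0.875,0.157,-0.174,0,0.45,0,0,0.875,0.157,-0.174,0,0.45,0,0,0.875,0.157,-0.174,0,0.45,0,0,0.875,0.157,-0.174,0,0.45,0,0,0.875,0.157,-0.174,0,0.45,0,0,0.875,0.157,-0.174,-0.02,0.45,0,0,0.875,0.157,-0.174,-0.06,0.45,0,0,0.875,0.157,-0.174,-0.1,0.45,0,0,0.875,0.157,-0.174,-0.13,0.45,0,0,0.875,0.157,-0.174,-0.13,0.45,0,0,0.875,0.157,-0.174,-0.13,0.45]

```text
time: 3.1
tool_pos: [0.3772, 0.3301, 0.0582]
ee_rot: [3.142, -0.0, -2.678]
wrist_force: [0.4, 0.2, -0.1]
width: 0.0425
finger_force: 0.0
```

Request:
move_arm:
  steps: [0,0,0,-0.001,-0.001,-0.03,0.45,0,0,0,-0.001,-0.001,-0.04,0.45,0,0,0,-0.001,-0.001,-0.04,0.45,0,0,0,-0.001,-0.001,-0.04,0,0,0,0,-0.001,-0.001,-0.04,0,0,0,0,-0.001,-0.001,-0.04,0,0,0,0,-0.001,-0.001,-0.04,0,0,0,0,-0.001,-0.001,-0.04,0]

```text
time: 3.9
tool_pos: [0.3764, 0.3292, 0.0182]
ee_rot: [3.141, 0.001, -2.678]
wrist_force: [0.3, 0.2, 0.2]
width: 0.006
finger_force: 0.0
```

```bash
python3 - <<'E'
from h import *
o=get_obs(); print(o["width"],o["finger_force"],o["tool_pos"])
a=snapshot("top")[0]; b=snapshot("side")[0]
x=cv2.resize(a[190:270,200:300],None,fx=4,fy=4); y=cv2.resize(b[120:200,240:340],None,fx=4,fy=4)
save("g1",np.hstack([x,y]))
E
```

```text
0.005987985749550259 0.0 [0.37636046 0.3291854  0.01819285]
```

View pics/g1.png

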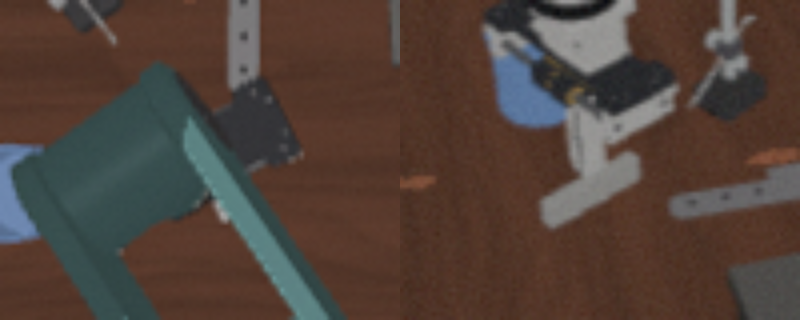

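```bash
python3 - <<'E'
from h import *
p,d=snapshot("side"); 
m,R,t=cam("side")
def pr(w):
    c=R@np.array(w)+t; return np.array([m["fx"]*c[0]/c[2]+m["cx"],m["fy"]*c[1]/c[2]+m["cy"]])
print(topface("side","parallel_a",.018,.036,d=d))
x=cv2.resize(p[120:195,255:355],None,fx=8,fy=8,interpolation=cv2.INTER_CUBIC)
for w,c in(((.3764,.3292,.0182),(255,0,0)),((.3764,.3292,.0042),(255,255,0)),((.3764,.3292,.0232),(0,255,0))):
    u=(pr(w)-[255,120])*8+3.5; cv2.circle(x,tuple(int(v) for v in u),4,c,-1)
e=np.array([np.cos(np.radians(26.6)),np.sin(np.radians(26.6)),0])
for s in(-.05,.05):
    u=(pr(np.array([.3765,.3295,.025])+s*e)-[255,120])*8+3.5; cv2.circle(x,tuple(int(v) for v in u),4,(0,255,255),-1)
save("g2",x)
E
```

```text
[(array([ 512.6, -432.1]), np.float64(-14.8), array([16., 98.]), 269), (array([375.4, 325.3]), np.float64(26.9), array([15.3, 98.3]), 91), (array([ 366.6, -342.3]), np.float64(-21.0), array([10.7, 79.2]), 107)]
```

View pics/g2.png

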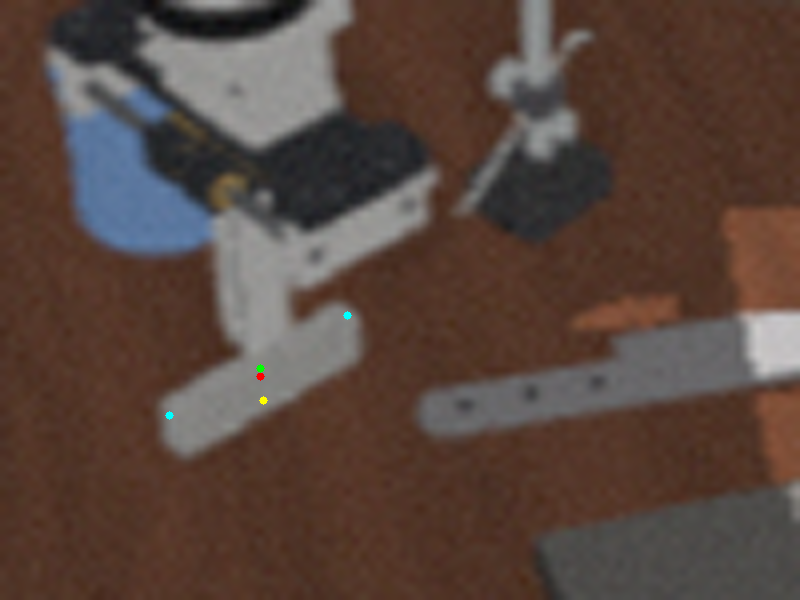

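```bash
python3 - <<'E'
from h import *
p,d=snapshot("side"); W=cloud("side",d)
for v in range(146,180,2): print(v,[tuple(np.round(W[v,u]*1000).astype(int)) for u in (284,286,288,290)])
E
```

```text
146 [(np.int64(371), np.int64(322), np.int64(117)), (np.int64(372), np.int64(282), np.int64(148)), (np.int64(378), np.int64(277), np.int64(151)), (np.int64(380), np.int64(250), np.int64(170))]
148 [(np.int64(371), np.int64(325), np.int64(107)), (np.int64(377), np.int64(318), np.int64(111)), (np.int64(376), np.int64(271), np.int64(147)), (np.int64(381), np.int64(260), np.int64(155))]
150 [(np.int64(370), np.int64(325), np.int64(98)), (np.int64(376), np.int64(317), np.int64(103)), (np.int64(383), np.int64(321), np.int64(98)), (np.int64(390), np.int64(321), np.int64(97))]
152 [(np.int64(370), np.int64(326), np.int64(88)), (np.int64(375), np.int64(317), np.int64(94)), (np.int64(-9223372036854775808), np.int64(-9223372036854775808), np.int64(-9223372036854775808)), (np.int64(390), np.int64(321), np.int64(88))]
154 [(np.int64(370), np.int64(331), np.int64(76)), (np.int64(374), np.int64(313), np.int64(89)), (np.int64(381), np.int64(314), np.int64(87)), (np.int64(389), np.int64(323), np.int64(77))]
156 [(np.int64(369), np.int64(329), np.int64(69)), (np.int64(374), np.int64(318), np.int64(76)
[... 1519 characters left out ...]
64(376), np.int64(321), np.int64(0)), (np.int64(382), np.int64(310), np.int64(8))]
174 [(np.int64(360), np.int64(308), np.int64(6)), (np.int64(367), np.int64(310), np.int64(2)), (np.int64(374), np.int64(312), np.int64(-1)), (np.int64(381), np.int64(307), np.int64(1))]
176 [(np.int64(358), np.int64(298), np.int64(6)), (np.int64(365), np.int64(301), np.int64(1)), (np.int64(372), np.int64(302), np.int64(-2)), (np.int64(379), np.int64(298), np.int64(1))]
178 [(np.int64(357), np.int64(299), np.int64(-4)), (np.int64(363), np.int64(290), np.int64(2)), (np.int64(369), np.int64(284), np.int64(5)), (np.int64(377), np.int64(287), np.int64(1))]<stdin>:3: RuntimeWarning: invalid value encountered in cast
```

```bash
python3 - <<'E' 2>/dev/null
from h import *
o=get_obs(); print({k:(np.round(v,3).tolist() if not np.isscalar(v) else v) for k,v in o.items()})
p,d=snapshot("side"); W=cloud("side",d)
for u in (292,296,300,304): print(u,[(v,*[int(x) for x in np.round(W[v,u]*1000)]) for v in range(136,160,2)])
E
```

```text
{'time': 4.15, 'joint_positions': [0.605, 0.075, 1.73, 0.0, 1.336, -1.429], 'qvel': [0.001, -0.0, -0.0, 0.0, -0.001, 0.001], 'joint_torque': [0.003, -30.78, -27.528, -0.005, 0.076, -0.0], 'tool_pos': [0.376, 0.329, 0.018], 'ee_rot': [3.142, -0.0, -2.678], 'wrist_force': [0.497, 0.381, -0.153], 'wrist_torque': [0.09, 0.034, -0.018], 'finger_force': 0.0, 'width': 0.0005255330030017523}
292 [(136, 396, 292, 176), (138, 394, 282, 176), (140, 390, 264, 181), (142, 389, 262, 176), (144, 386, 247, 180), (146, 385, 240, 177), (148, 384, 238, 171), (150, 383, 237, 164), (152, 384, 243, 150), (154, 384, 246, 140), (156, 409, 403, 1), (158, 405, 387, 5)]
296 [(136, 408, 286, 178), (138, 405, 273, 180), (140, 404, 269, 175), (142, 402, 261, 173), (144, 399, 244, 179), (146, 397, 236, 178), (148, 398, 244, 163), (150, 398, 249, 151), (152, 397, 246, 145), (154, 425, 412, -1), (156, 423, 400, 0), (158, 414, 353, 30)]
```

The camera puts the gripper about 37 mm higher than the reported z (body underside at about 137–140 mm, not 101), so the fingers closed above the bar. I'll open, go down 30 mm and check against the camera again.

Request:
move_arm:
  steps: [0,0,0,0,0,0,0.45,0,0,0,0,0,0,0.45,0,0,0,0,0,0,0.45,0,0,0,0,0,0,0.45,0,0,0,0,0,0,0.45,0,0,0,0,0,0,0.45,0,0,0,0,0,-0.01,0.45,0,0,0,0,0,-0.02,0.45,0,0,0,0,0,-0.03,0.45,0,0,0,0,0,-0.03,0.45]

```text
time: 5.2
tool_pos: [0.3744, 0.3278, -0.0148]
ee_rot: [-3.141, -0.005, -2.678]
wrist_force: [-0.4, 0.3, -0.7]
width: 0.0425
finger_force: 0.0
```

```bash
python3 - <<'E' 2>/dev/null
from h import *
o=get_obs(); print(o["wrist_force"],o["tool_pos"],o["width"],o["joint_positions"])
p,d=snapshot("side"); W=cloud("side",d)
x=cv2.resize(p[120:195,255:355],None,fx=8,fy=8,interpolation=cv2.INTER_CUBIC)
save("g3",x)
for u in (280,284,288,292,296): print(u,[(v,*[int(x) for x in np.round(np.nan_to_num(W[v,u])*1000)]) for v in range(150,178,2)])
E
```

```text
[-0.4262992   0.30250545 -0.74064695] [ 0.37441158  0.32784348 -0.01480149] 0.0424895194267497 [ 6.05133062e-01  1.10070124e-01  1.76396869e+00  9.95674859e-05
  1.27249516e+00 -1.42889991e+00]
280 [(150, 359, 346, 84), (152, 358, 345, 77), (154, 357, 341, 71), (156, 358, 352, 53), (158, 357, 346, 49), (160, 356, 348, 39), (162, 356, 355, 23), (164, 355, 348, 20), (166, 356, 363, -2), (168, 349, 319, 27), (170, 347, 307, 28), (172, 347, 311, 16), (174, 345, 304, 13), (176, 345, 308, 0)]
284 [(150, 366, 292, 125), (152, 363, 280, 126), (154, 363, 284, 115), (156, 363, 284, 106), (158, 370, 345, 47), (160, 370, 348, 35), (162, 370, 351, 23), (164, 368, 345, 19), (166, 365, 329, 24), (168, 362, 310, 31), (170, 362, 315, 18), (172, 362, 319, 5), (174, 360, 313, 2), (176, 359, 304, 0)]
288 [(150, 379, 291, 122), (152, 376, 276, 126), (154, 374, 270, 123), (156, 375, 278, 108), (158, 392, 394, 2), (160, 389, 378, 6), (162, 387, 371, 3), (164, 380, 329, 30), (166, 378, 322, 27), (168, 378, 326, 15), (170, 378, 325, 6), (172, 377, 322, -1), (174, 374, 306, 4), (176, 372, 298, 2)]
292 [(150, 387, 259, 145), (152, 385, 251, 144), (154, 383, 240, 145), (156, 382, 238, 138), (158, 383, 245, 124), (160, 382, 245, 116), (162, 381, 242, 110), (164, 390, 302, 50), (166, 390, 303, 40), (168, 388, 297, 36), (170, 387, 293, 31), (172, 387, 295, 20), (174, 389, 313, -5), (176, 384, 288, 7)]
296 [(150, 400, 256, 145), (152, 398, 248, 144), (154, 396, 239, 143), (156, 396, 241, 133), (158, 396, 247, 120), (160, 396, 247, 111), (162, 411, 343, 21), (164, 410, 336, 17), (166, 410, 340, 5), (168, 409, 336, -1), (170, 406, 322, 1), (172, 404, 315, -2), (174, 401, 303, 0), (176, 398, 284, 8)]
```

View pics/g3.png

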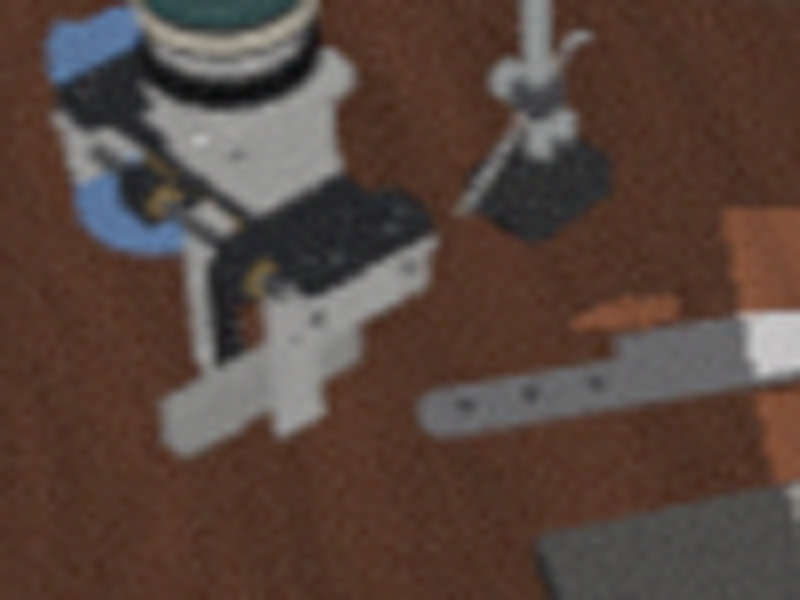

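Request:
move_arm:
  steps: [0,0,0,0.001,0.001,-0.001,0.45,0,0,0,0.001,0.001,-0.003,0.45,0,0,0,0.001,0.001,-0.003,0.45,0,0,0,0.001,0.001,-0.003,0,0,0,0,0.001,0.001,-0.003,0,0,0,0,0.001,0.001,-0.003,0,0,0,0,0.001,0.001,-0.003,0,0,0,0,0.001,0.001,-0.003,0,0,0,0,0.001,0.001,-0.003,0]

```text
time: 6.15
tool_pos: [0.3771, 0.3304, -0.0151]
ee_rot: [3.141, 0.0, -2.678]
wrist_force: [-1.3, 1.1, 0.1]
width: 0.015
finger_force: 30.0
```

Request:
move_arm:
  steps: [0,0,0,0,0,0.04,0,0,0,0,0,0,0.09,0,0,0,-0.1,0.03,-0.04,0.12,0,0,0,-0.2,0.06,-0.08,0.12,0,0,0,-0.3,0.09,-0.12,0.12,0,0,0,-0.4,0.12,-0.16,0.12,0,0,0,-0.443,0.145,-0.2,0.12,0,0,0,-0.443,0.165,-0.235,0.12,0,0,0,-0.443,0.174,-0.247,0.12,0,0,0,-0.443,0.174,-0.247,0.09,0,0,0,-0.443,0.174,-0.247,0.06,0,0,0,-0.443,0.174,-0.247,0.06,0]

```text
time: 7.35
tool_pos: [0.5461, 0.0828, 0.0388]
ee_rot: [-3.141, -0.013, -3.122]
wrist_force: [-0.2, -0.1, -2.9]
width: 0.0147
finger_force: 30.0
```

```bash
python3 - <<'E' 2>/dev/null
from h import *
o=get_obs(); print(o["tool_pos"],o["width"])
for n in("side","top"): print(topface(n,"parallel_a",.06,.12))
E
```

```text
[0.54607689 0.08277297 0.03875031] 0.014695308711735716
[(array([536.5,  77.6]), np.float64(-2.6), array([ 15.6, 105.9]), 151)]
[]
```

Request:
move_arm:
  steps: [0,0,0,0,0,0,0,0,0,0,0,0,0,0,0,0,0,0,0,-0.005,0,0,0,0,0,0,-0.01,0,0,0,0,0,0,-0.013,0,0,0,0,0,0,-0.0145,0,0,0,0,0,0,-0.0145,0,0,0,0,0,0,-0.0145,0]

```text
time: 8.35
tool_pos: [0.5512, 0.083, 0.0302]
ee_rot: [3.142, 0.0, -3.121]
wrist_force: [0.6, 0.5, -3.4]
width: 0.0148
finger_force: 30.0
```

Request:
move_arm:
  steps: [0,0,0,0,0,-0.001,0,0,0,0,0,0,-0.001,0,0,0,0,0,0,-0.001,0.3,0,0,0,0,0,-0.001,0.3,0,0,0,0,0,-0.001,0.3,0,0,0,0,0,0.02,0.3,0,0,0,0,0,0.06,0.3,0,0,0,0,0,0.11,0.3,0,0,0,0,0,0.16,0.3,0,0,0,0,0,0.16,0.3]

```text
time: 9.35
tool_pos: [0.5556, 0.0833, 0.2001]
ee_rot: [3.141, 0.017, -3.121]
wrist_force: [0.6, -0.2, 0.9]
width: 0.0282
finger_force: 0.0
```

```bash
python3 - <<'E' 2>/dev/null
from h import *
o=get_obs(); print(o["tool_pos"],o["width"])
for n in("side","top"): print(n,topface(n,"parallel_a",.058,.085),topface(n,"parallel_a",.018,.036))
E
```

```text
[0.55557362 0.08331448 0.20007185] 0.02819949770777367
side [(array([552.2,  79.7]), np.float64(1.3), array([ 18.2, 102.2]), 200)] [(array([ 512.6, -432.1]), np.float64(-14.5), array([16.1, 99.9]), 277)]
top [] [(array([ 513.4, -429. ]), np.float64(-14.4), array([ 15.6, 100. ]), 119)]
```

Request:
move_arm:
  steps: [0,0,-0.05,-0.004,-0.05,0,0.45,0,0,-0.1,-0.008,-0.1,0,0.45,0,0,-0.15,-0.012,-0.15,0,0.45,0,0,-0.2,-0.016,-0.2,0,0.45,0,0,-0.25,-0.02,-0.25,0,0.45,0,0,-0.277,-0.024,-0.3,0,0.45,0,0,-0.277,-0.028,-0.35,0,0.45,0,0,-0.277,-0.032,-0.4,0,0.45,0,0,-0.277,-0.036,-0.45,0,0.45,0,0,-0.277,-0.038,-0.49,-0.04,0.45,0,0,-0.277,-0.038,-0.5135,-0.08,0.45,0,0,-0.277,-0.038,-0.5135,-0.12,0.45]

```text
time: 10.95
tool_pos: [0.5119, -0.4342, 0.0677]
ee_rot: [-3.14, -0.0, 2.881]
wrist_force: [0.7, 0.8, -0.7]
width: 0.042
finger_force: 0.0
```

Request:
move_arm:
  steps: [0,0,0,0,0,0,0.45,0,0,0,0,0,-0.03,0.45,0,0,0,0,0,-0.06,0.45,0,0,0,0,0,-0.075,0.45,0,0,0,0,0,-0.0845,0.45,0,0,0,0,0,-0.0845,0.45,0,0,0,0,0,-0.0845,0,0,0,0,0,0,-0.0845,0,0,0,0,0,0,-0.0845,0,0,0,0,0,0,-0.0845,0,0,0,0,0,0,-0.0845,0,0,0,0,0,0,-0.0845,0]

```text
time: 12.15
tool_pos: [0.5136, -0.4308, -0.0131]
ee_rot: [-3.141, 0.001, 2.885]
wrist_force: [-0.8, 0.3, 3.6]
width: 0.0147
finger_force: 30.0
```

Request:
move_arm:
  steps: [0,0,0,0,0,0.02,0,0,0,0,0,0,0.06,0,0,0,0.03,0,0.02,0.1,0,0,0,0.08,0.005,0.065,0.12,0,0,0,0.13,0.01,0.11,0.12,0,0,0,0.18,0.015,0.158,0.12,0,0,0,0.23,0.02,0.206,0.12,0,0,0,0.278,0.03,0.254,0.12,0,0,0,0.278,0.035,0.302,0.12,0,0,0,0.278,0.041,0.345,0.12,0,0,0,0.278,0.041,0.375,0.1,0,0,0,0.278,0.041,0.3835,0.08,0]

```text
time: 13.35
tool_pos: [0.5538, -0.0433, 0.0649]
ee_rot: [3.14, -0.0, -3.116]
wrist_force: [-0.0, -1.4, -3.1]
width: 0.0144
finger_force: 30.0
```

Request:
move_arm:
  steps: [0,0,0,0,0,0,0,0,0,0,0,0,-0.01,0,0,0,0,0,0,-0.02,0,0,0,0,0,0,-0.026,0,0,0,0,0,0,-0.03,0,0,0,0,0,0,-0.032,0,0,0,0,0,0,-0.032,0,0,0,0,0,0,-0.032,0]

```text
time: 14.15
tool_pos: [0.5545, -0.0472, 0.0342]
ee_rot: [-3.142, 0.001, -3.121]
wrist_force: [-0.4, 0.8, -2.8]
width: 0.0145
finger_force: 30.0
```

Request:
move_arm:
  steps: [0,0,0,0,0,-0.001,0,0,0,0,0,0,-0.002,0,0,0,0,0,0,-0.002,0,0,0,0,0,0,-0.002,0]

```text
time: 14.55
tool_pos: [0.5543, -0.0469, 0.032]
ee_rot: [3.142, 0.0, -3.12]
wrist_force: [0.0, -0.1, -2.2]
width: 0.0145
finger_force: 30.0
```

Request:
move_arm:
  steps: [0,0,0,0,0,-0.0007,0,0,0,0,0,0,-0.0007,0.3,0,0,0,0,0,-0.0007,0.3,0,0,0,0,0,-0.0007,0.3,0,0,0,0,0,0.02,0.3,0,0,0,0,0,0.06,0.3,0,0,-0.056,0,0,0.11,0.75,0,0,-0.056,0,0.05,0.11,0.75,0,0,-0.056,0,0.1,0.11,0.75,0,0,-0.056,0,0.15,0.11,0.75,0,0,-0.056,0,0.2,0.11,0.75,0,0,-0.056,0,0.25,0.11,0.75]

```text
time: 15.75
tool_pos: [0.554, 0.205, 0.1421]
ee_rot: [3.141, 0.001, 3.107]
wrist_force: [0.8, -0.1, 0.0]
width: 0.0701
finger_force: 0.0
```

```bash
python3 - <<'E' 2>/dev/null
from h import *
o=get_obs(); print(o["tool_pos"],o["width"])
for n in("side","top"):
    p,d=snapshot(n); print(n,topface(n,"parallel_a",.058,.085,d=d)); np.savez(n+"1.npz",p=p,d=d)
W=cloud("side",np.load("side0.npz")["d"]); s=silhouettes("side","blank")[0]; print(s["uv"],s["score"])
# blank outline fit: rasterised template vs. hull in world plane, from the first pictures
T=np.array([[-115,-21],[115,-21]])
for n in("top","side"):
    W=cloud(n,np.load(n+"0.npz")["d"]); p=np.load(n+"0.npz")["p"]
    m=(abs(W[...,2]-.008)<.02)&(abs(W[...,0]-.557)<.14)&(abs(W[...,1]-.302)<.05)
    hsv=cv2.cvtColor(p,cv2.COLOR_RGB2HSV); m&=hsv[...,1]<70
    v,u=np.nonzero(m); q=np.array([ray(n,a,.005)[:2] for a in zip(u,v)])*1000
    # spine: min y per x-bin; edge: max y
    xs=np.arange(455,660,5.); lo=[q[abs(q[:,0]-x)<4,1].min() if (abs(q[:,0]-x)<4).any() else np.nan for x in xs]
    lo=np.array(lo); k=~np.isnan(lo)&(xs<600); f=np.polyfit(xs[k],lo[k],1)
    mid=q[abs(q[:,0]-567)<20]; print(n,len(q),"x",np.round([q[:,0].min(),q[:,0].max()]),"spine yaw",round(np.degrees(np.arctan(f[0])),2),"spine y at 557",round(np.polyval(f,557),1),"edge",round(np.percentile(mid[:,1],98),1))
E
```

```text
[0.55404721 0.20495977 0.142141  ] 0.07013902752053422
side [(array([551.2, -50.4]), np.float64(0.4), array([16.3, 97.9]), 202), (array([552.7,  79.5]), np.float64(1.1), array([ 17.4, 101. ]), 192)]
top [(array([554.8, -46.1]), np.float64(1.6), array([ 14.8, 102.6]), 128), (array([553.5,  83.1]), np.float64(1.2), array([ 15.4, 100.7]), 137)]
[339.3, 166.3] 0.89
top 611 x [420. 666.] spine yaw -1.04 spine y at 557 284.8 edge 323.3
side 476 x [418. 671.] spine yaw -1.27 spine y at 557 281.4 edge 327.8
```

Request:
move_arm:
  steps: [0,0,0,0.002,0.05,0,0.75,0,0,0,0.002,0.1,0,0.75,0,0,0,0.002,0.1,-0.03,0.75,0,0,0,0.002,0.1,-0.07,0.75,0,0,0,0.002,0.1,-0.11,0.75,0,0,0,0.002,0.1,-0.14,0.75,0,0,0,0.002,0.1,-0.151,0.75,0,0,0,0.002,0.1,-0.151,0.75,0,0,0,0.002,0.1,-0.151,0.75,0,0,0,0.002,0.1,-0.154,0.75,0,0,0,0.002,0.1,-0.156,0.75,0,0,0,0.002,0.1,-0.156,0.75]

```text
time: 17.2
tool_pos: [0.5566, 0.3033, -0.0133]
ee_rot: [3.141, 0.001, 3.107]
wrist_force: [-0.5, 0.9, -0.3]
width: 0.0708
finger_force: 0.0
```

Request:
move_arm:
  steps: [0,0,0,0,0,-0.001,0.75,0,0,0,0,0,-0.002,0.75,0,0,0,0,0,-0.002,0.75,0,0,0,0,0,-0.002,0.75]

```text
time: 17.6
tool_pos: [0.5561, 0.3031, -0.0163]
ee_rot: [-3.142, -0.0, 3.107]
wrist_force: [-0.4, 0.5, 0.1]
width: 0.0706
finger_force: 0.0
```

```bash
python3 - <<'E' 2>/dev/null
from h import *
o=get_obs(); print(o["tool_pos"],o["wrist_force"])
p,d=snapshot("side")
x=cv2.resize(p[110:210,280:410],None,fx=6,fy=6,interpolation=cv2.INTER_CUBIC); save("g4",x)
E
```

```text
[ 0.55607426  0.30308718 -0.01628573] [-0.4245601   0.52650467  0.07544487]
```

View pics/g4.png

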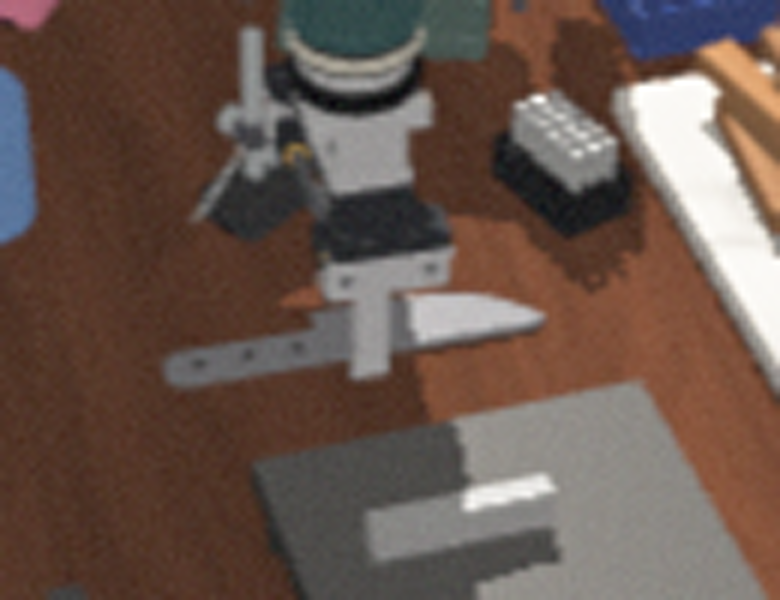

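Request:
move_arm:
  steps: [0,0,0,0,0,-0.001,0.75,0,0,0,0,0,-0.002,0.75,0,0,0,0,0,-0.002,0.75,0,0,0,0,0,-0.002,0.75]

```text
time: 18.05
tool_pos: [0.5563, 0.3031, -0.0174]
ee_rot: [3.141, 0.0, 3.107]
wrist_force: [-1.4, -0.6, 4.6]
width: 0.0709
finger_force: 2.6
```

Request:
move_arm:
  steps: [0,0,0,0,0,0.001,0.75,0,0,0,0,0,0.0015,0,0,0,0,0,0,0.0015,0,0,0,0,0,0,0.0015,0,0,0,0,0,0,0.0015,0,0,0,0,0,0,0.0015,0,0,0,0,0,0,0.0015,0,0,0,0,0,0,0.0015,0]

```text
time: 18.85
tool_pos: [0.5559, 0.303, -0.0171]
ee_rot: [-3.141, -0.001, 3.107]
wrist_force: [0.8, 0.4, -1.6]
width: 0.0415
finger_force: 30.0
```

Request:
move_arm:
  steps: [0,0,0,0,0,0.03,0,0,0,0,0,0,0.07,0,0,0,0,0,-0.02,0.11,0,0,0,-0.12,0,-0.05,0.13,0,0,0,-0.25,0,-0.08,0.13,0,0,0,-0.39,-0.001,-0.11,0.13,0,0,0,-0.53,-0.001,-0.14,0.13,0,0,0,-0.67,-0.002,-0.17,0.13,0,0,0,-0.81,-0.002,-0.2,0.13,0,0,0,-0.95,-0.003,-0.23,0.13,0,0,0,-1.09,-0.003,-0.26,0.13,0,0,0,-1.23,-0.0035,-0.285,0.13,0]

```text
time: 20.05
tool_pos: [0.5519, 0.0163, 0.1127]
ee_rot: [-3.14, 0.0, 1.87]
wrist_force: [-0.2, 0.3, -3.1]
width: 0.0413
finger_force: 30.0
```

Request:
move_arm:
  steps: [0,0,-0.14,0,0,0,0,0,0,-0.285,0,0,0,0,0,0,-0.285,0,0,-0.01,0,0,0,-0.285,0,0,-0.025,0,0,0,-0.285,0,0,-0.04,0,0,0,-0.285,0,0,-0.05,0,0,0,-0.285,0,0,-0.05,0,0,0,-0.285,0,0,-0.05,0]

```text
time: 20.85
tool_pos: [0.5524, 0.0182, 0.0627]
ee_rot: [-3.141, -0.0, 1.593]
wrist_force: [-0.6, -0.4, -2.1]
width: 0.0416
finger_force: 30.0
```

```bash
python3 - <<'E' 2>/dev/null
from h import *
o=get_obs(); print(o["tool_pos"],o["ee_rot"],o["wrist_force"],o["width"])
for n in("top","side"):
    p,d=snapshot(n); W=cloud(n,d); 
    if n=="side": save("g5",cv2.resize(p[130:300,270:490],None,fx=3.5,fy=3.5,interpolation=cv2.INTER_CUBIC))
    m,R,t=cam(n); s=silhouettes(n,"blank"); s=max(s,key=lambda s:s["score"]); q=W[s["pixels"]]; q=q[~np.isnan(q[:,0])]; q=q[abs(q[:,2]-np.median(q[:,2]))<.02]
    r=cv2.minAreaRect((q[:,:2]*1000).astype(np.float32)); print(n,s["score"],len(q),"z",np.round(np.percentile(q[:,2],[10,50,90])*1000),r,"y ext",np.percentile(q[:,1],[0,1,99,100]))
E
```

```text
[0.5523785  0.01819898 0.06273157] [-3.14065655e+00 -7.04932145e-05  1.59250142e+00] [-0.58541022 -0.39456457 -2.08434622] 0.041557508919801034
top 0.64 212 z [80. 83. 87.] ((545.8016357421875, 29.575836181640625), (26.599443435668945, 197.2054901123047), 1.8738977909088135) y ext [-0.06916733 -0.06823953  0.12777814  0.12796258]
side 0.62 421 z [85. 87. 90.] ((555.2205200195312, -2.716949462890625), (42.558509826660156, 185.571533203125), 0.46040239930152893) y ext [-0.09561498 -0.0917357   0.08288805  0.08991802]
```

View pics/g5.png

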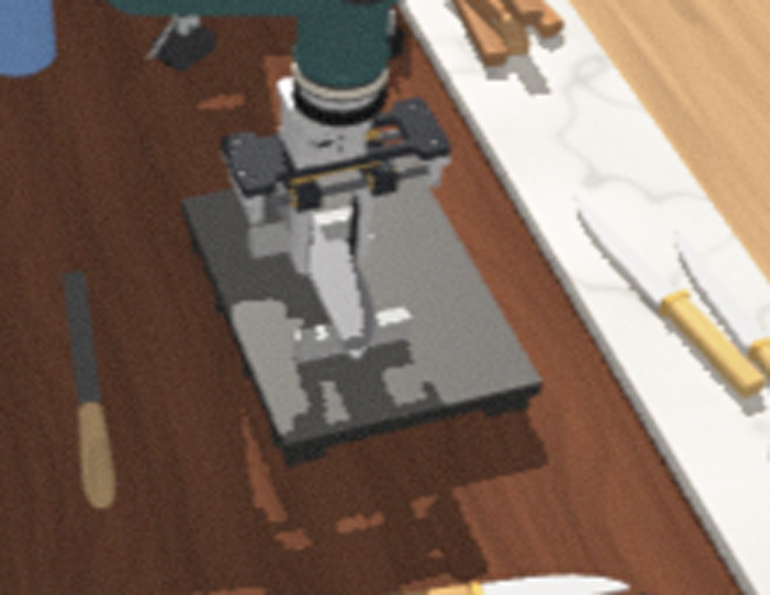

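Request:
move_arm:
  steps: [0,0,0,0,0,-0.004,0,0,0,0,0,0,-0.007,0,0,0,0,0,0,-0.009,0,0,0,0,0,0,-0.009,0,0,0,0,0,0,-0.009,0]

```text
time: 21.55
tool_pos: [0.5526, 0.018, 0.0541]
ee_rot: [-3.141, -0.0, 1.592]
wrist_force: [-0.2, -0.2, -2.7]
width: 0.0412
finger_force: 30.0
```

Request:
move_arm:
  steps: [0,0,0,0,0,-0.001,0,0,0,0,0,0,-0.0015,0,0,0,0,0,0,-0.0015,0,0,0,0,0,0,-0.0015,0]

```text
time: 21.95
tool_pos: [0.5527, 0.018, 0.0529]
ee_rot: [3.141, 0.0, 1.592]
wrist_force: [-0.2, 0.0, -2.9]
width: 0.0411
finger_force: 30.0
```

Request:
move_arm:
  steps: [0,0,0,0,0,-0.001,0,0,0,0,0,0,-0.0015,0,0,0,0,0,0,-0.0015,0,0,0,0,0,0,-0.0015,0]

```text
time: 22.35
tool_pos: [0.5528, 0.018, 0.0528]
ee_rot: [3.141, 0.0, 1.592]
wrist_force: [-3.3, -0.8, 5.0]
width: 0.0414
finger_force: 30.0
```

Request:
move_arm:
  steps: [0,0,0,0,0,0.001,0,0,0,0,0,0,0.001,0.7,0,0,0,0,0,0.001,0.7,0,0,0,0,0,0.001,0.7,0,0,0,0,0,0.001,0.7,0,0,0,0,0,0.02,0.7,0,0,0,0,0,0.06,0.7,0,0,0,0,0,0.1,0.7,0,0,0.12,-0.02,-0.04,0.12,0.6,0,0,0.26,-0.04,-0.08,0.12,0.6,0,0,0.4,-0.06,-0.12,0.12,0.6,0,0,0.54,-0.08,-0.16,0.12,0.6]

```text
time: 23.55
tool_pos: [0.4739, -0.14, 0.1717]
ee_rot: [3.141, 0.001, 2.126]
wrist_force: [-0.1, -0.7, -0.4]
width: 0.0564
finger_force: 0.0
```

Request:
move_arm:
  steps: [0,0,0.14,-0.02,-0.04,0,0.6,0,0,0.28,-0.04,-0.08,0,0.6,0,0,0.42,-0.06,-0.12,0,0.6,0,0,0.56,-0.08,-0.16,0,0.6,0,0,0.626,-0.1,-0.1895,-0.01,0.6,0,0,0.626,-0.102,-0.1895,-0.03,0.6,0,0,0.626,-0.102,-0.1895,-0.06,0.6,0,0,0.626,-0.102,-0.1895,-0.06,0.6]

```text
time: 24.35
tool_pos: [0.37, -0.3263, 0.1069]
ee_rot: [3.138, -0.008, 2.745]
wrist_force: [-0.1, 0.2, -0.1]
width: 0.0567
finger_force: 0.0
```

```bash
python3 - <<'E' 2>/dev/null
from h import *
o=get_obs(); print(o["tool_pos"],o["width"],o["ee_rot"])
P0=np.array([577.5,18.5]);a=np.radians(1.2)
for n in("top","side"):
    p,d=snapshot(n); W=cloud(n,d)
    print(n,"block",topface(n,"block",.045,.062,d=d,near=np.array([.37,-.33])),"par",topface(n,"parallel_a",.058,.085,d=d))
    m=(abs(W[...,2]-.078)<.006)&(abs(W[...,0]-.5525)<.035)&(abs(W[...,1]-.018)<.15); q=W[m]
    r=cv2.minAreaRect((q[:,:2]*1000).astype(np.float32)); print("rect",r,len(q),np.percentile(q[:,1],[0,1,99,100]))
    for k,(l,h) in {"tang":(.045,.12),"blade":(-.02,.035)}.items():
        z=q[(q[:,1]>l)&(q[:,1]<h)]; print(k,np.percentile(z[:,0],[2,98]),pca(z[:,:2]))
    if n=="top": save("g6",cv2.resize(p[120:220,280:410],None,fx=6,fy=6,interpolation=cv2.INTER_CUBIC))
E
```

```text
[ 0.3700082  -0.3263122   0.10692324] 0.056679414895142013 [ 3.13765858 -0.00796278  2.74473656]
top block [] par [(array([557.7,  83.1]), np.float64(0.9), array([ 15. , 110.9]), 93), (array([553.9, -46.3]), np.float64(0.8), array([ 16.5, 124.2]), 95)]
rect ((551.3073120117188, 18.55870819091797), (224.18914794921875, 53.556175231933594), 86.94037628173828) 477 [-0.09325233 -0.08794375  0.12454208  0.13096465]
tang [0.5309526  0.55789649] (array([544.7,  82. ]), np.float64(-84.9), array([30.8, 74. ]))
blade [0.53312899 0.57340763] (array([553.9,   8.2]), np.float64(-86.4), array([41.9, 54.4]))
side block [(array([ 369. , -332.8]), np.float64(-23.3), array([27.3, 73.9]), 295)] par [(array([563.6, -51.7]), np.float64(2.8), array([ 11. , 106.8]), 79)]
rect ((552.8544921875, -33.16315460205078), (62.31947708129883, 123.25528717041016), 9.314220428466797) 354 [-0.09745045 -0.09101605  0.02491983  0.03267924]
```

View pics/g6.png

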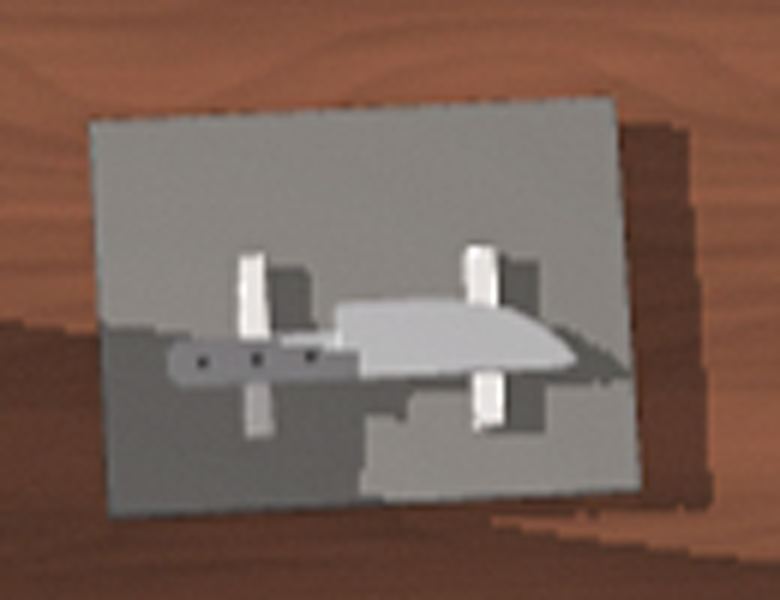

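Request:
move_arm:
  steps: [0,0,0,0,0,0,0.6,0,0,0,0,0,-0.03,0.6,0,0,0,0,0,-0.07,0.6,0,0,0,0,0,-0.1,0.6,0,0,0,0,0,-0.1085,0.6,0,0,0,0,0,-0.1085,0.6,0,0,0,0,0,-0.1085,0,0,0,0,0,0,-0.1085,0,0,0,0,0,0,-0.1085,0,0,0,0,0,0,-0.1085,0,0,0,0,0,0,-0.1085,0,0,0,0,0,0,-0.1085,0]

```text
time: 25.85
tool_pos: [0.3728, -0.3306, 0.0045]
ee_rot: [-3.137, 0.003, 2.746]
wrist_force: [-2.6, -4.3, 5.3]
width: 0.0247
finger_force: 30.0
```

Request:
move_arm:
  steps: [0,0,0,0,0,0.02,0,0,0,0,0,0,0.06,0,0,0,0,0,0,0.1,0,0,0,-0.1,0.015,0.03,0.14,0,0,0,-0.24,0.035,0.07,0.14,0,0,0,-0.38,0.055,0.11,0.14,0,0,0,-0.52,0.075,0.15,0.14,0,0,0,-0.66,0.095,0.19,0.14,0,0,0,-0.8,0.115,0.23,0.14,0,0,0,-0.94,0.14,0.27,0.14,0,0,0,-1.08,0.16,0.31,0.14,0,0,0,-1.166,0.182,0.3495,0.14,0]

```text
time: 27.05
tool_pos: [0.549, 0.0168, 0.1398]
ee_rot: [-3.135, -0.002, 1.579]
wrist_force: [1.1, -0.8, -6.2]
width: 0.0248
finger_force: 30.0
```

Request:
move_arm:
  steps: [0,0,0,0,0,0,0,0,0,0,0,0,-0.01,0,0,0,0,0,0,-0.025,0,0,0,0,0,0,-0.04,0,0,0,0,0,0,-0.05,0,0,0,0,0,0,-0.057,0,0,0,0,0,0,-0.057,0,0,0,0,0,0,-0.057,0]

```text
time: 27.85
tool_pos: [0.5509, 0.0139, 0.0862]
ee_rot: [3.141, -0.0, 1.584]
wrist_force: [-0.7, 0.2, -4.8]
width: 0.025
finger_force: 30.0
```

```bash
python3 - <<'E' 2>/dev/null
from h import *
o=get_obs(); print(o["tool_pos"],o["width"],o["ee_rot"],o["wrist_force"])
for n in("top","side"):
    p,d=snapshot(n); print(n,topface(n,"block",.115,.15,d=d),topface(n,"blank",.065,.09,d=d))
save("g7",cv2.resize(p[170:260,340:440],None,fx=7,fy=6.6,interpolation=cv2.INTER_CUBIC))
E
```

```text
[0.55093357 0.01390803 0.08615062] 0.024999227771660554 [ 3.14084068e+00 -3.19348528e-05  1.58376379e+00] [-0.72412754  0.2268353  -4.81324911]
top [] [(array([545.,  59.]), np.float64(-87.5), array([ 25.5, 239.9]), 214)]
side [(array([552.5,   1.2]), np.float64(81.5), array([24. , 71.8]), 161)] []
```

View pics/g7.png

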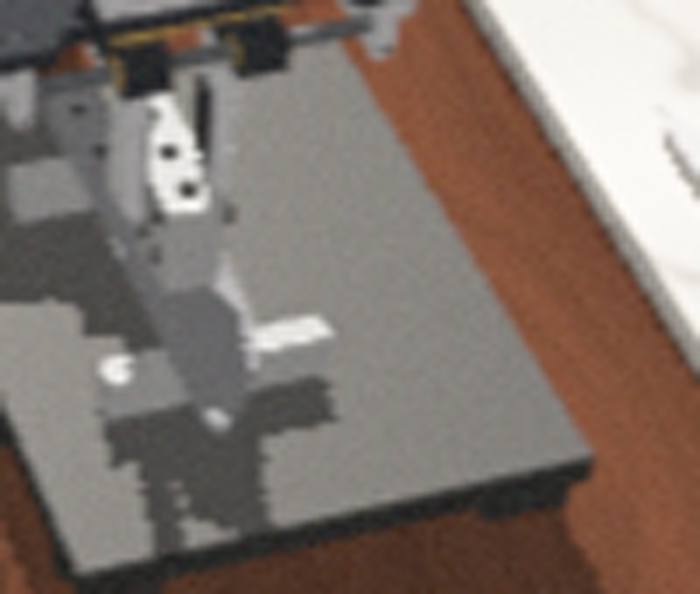

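Request:
move_arm:
  steps: [0,0,0.008,0.0016,0.0032,0,0,0,0,0.008,0.0016,0.0032,-0.002,0,0,0,0.008,0.0016,0.0032,-0.004,0,0,0,0.008,0.0016,0.0032,-0.0055,0,0,0,0.008,0.0016,0.0032,-0.0055,0,0,0,0.008,0.0016,0.0032,-0.0055,0]

```text
time: 28.75
tool_pos: [0.5522, 0.0174, 0.0802]
ee_rot: [-3.141, -0.0, 1.592]
wrist_force: [0.4, -0.7, -5.2]
width: 0.0245
finger_force: 30.0
```

Request:
move_arm:
  steps: [0,0,0,0,0,-0.001,0,0,0,0,0,0,-0.001,0,0,0,0,0,0,-0.001,0]

```text
time: 29.05
tool_pos: [0.5525, 0.0174, 0.0796]
ee_rot: [3.141, 0.0, 1.592]
wrist_force: [0.6, -0.8, -5.0]
width: 0.0248
finger_force: 30.0
```

Request:
move_arm:
  steps: [0,0,0,0,0,-0.001,0,0,0,0,0,0,-0.0015,0,0,0,0,0,0,-0.0015,0,0,0,0,0,0,-0.0015,0]

```text
time: 29.45
tool_pos: [0.5526, 0.0174, 0.0795]
ee_rot: [3.14, 0.0, 1.592]
wrist_force: [-5.2, 1.2, 5.8]
width: 0.0245
finger_force: 30.0
```

Request:
move_arm:
  steps: [0,0,0,0,0,0.001,0,0,0,0,0,0,0.001,0.6,0,0,0,0,0,0.001,0.6,0,0,0,0,0,0.001,0.6,0,0,0,0,0,0.001,0.6,0,0,0,0,0,0.02,0.6,0,0,0,0,0,0.06,0.6,0,0,0,0,0,0.1,0.45,0,0,-0.1,-0.001,0.03,0.125,0.45,0,0,-0.23,-0.003,0.07,0.125,0.45,0,0,-0.36,-0.006,0.11,0.125,0.45,0,0,-0.49,-0.008,0.15,0.125,0.45]

```text
time: 30.65
tool_pos: [0.5444, 0.1687, 0.2033]
ee_rot: [3.14, -0.001, 1.096]
wrist_force: [0.4, -0.0, -0.4]
width: 0.0424
finger_force: 0.0
```

Request:
move_arm:
  steps: [0,0,-0.13,-0.002,0.04,0,0.45,0,0,-0.26,-0.004,0.08,0,0.45,0,0,-0.39,-0.006,0.12,0,0.45,0,0,-0.5,-0.008,0.16,0,0.45,0,0,-0.545,-0.01,0.2,0,0.45,0,0,-0.545,-0.012,0.23,0,0.45,0,0,-0.545,-0.014,0.25,0,0.45,0,0,-0.545,-0.014,0.264,0,0.45,0,0,-0.545,-0.014,0.264,0,0.45,0,0,-0.545,-0.014,0.264,0,0.45]

```text
time: 31.65
tool_pos: [0.5306, 0.4308, 0.2026]
ee_rot: [3.141, 0.001, 0.557]
wrist_force: [0.6, -0.5, -0.2]
width: 0.0425
finger_force: 0.0
```

```bash
python3 - <<'E' 2>/dev/null
from h import *
o=get_obs(); print(o["tool_pos"],o["width"],o["ee_rot"],o["wrist_force"])
for n in("top","side"):
    p,d=snapshot(n); print(n,topface(n,"block",.115,.15,d=d),topface(n,"parallel_a",.058,.085,d=d)); np.savez(n+"2.npz",p=p,d=d)
    W=cloud(n,d); m=(abs(W[...,2]-.13)<.012)&(abs(W[...,0]-.5525)<.06)&(abs(W[...,1]-.018)<.1); q=W[m][:,:2]; print(pca(q),cv2.minAreaRect((q*1000).astype(np.float32)))
    if n=="top": save("g8",cv2.resize(p[120:220,280:410],None,fx=6,fy=6,interpolation=cv2.INTER_CUBIC))
E
```

```text
[0.53060855 0.43076979 0.20262735] 0.04249832701151793 [3.14082694e+00 5.30767643e-04 5.56862813e-01] [ 0.55332636 -0.53640226 -0.22602132]
top [(array([552.3,  19.6]), np.float64(-87.0), array([24.7, 74.1]), 176)] [(array([552.6,  82.2]), np.float64(-0.4), array([ 13. , 117.2]), 69)]
(array([553.1,  20.5]), np.float64(-89.1), array([25.7, 75.6])) ((553.5062866210938, 19.974397659301758), (25.569929122924805, 75.45137786865234), 1.067055583000183)
side [(array([551.9,  15.9]), np.float64(-88.7), array([26.7, 82.1]), 191)] [(array([553.8, -51. ]), np.float64(1.0), array([ 20.8, 119.7]), 150), (array([547.6,  -2.7]), np.float64(-86.3), array([ 34.7, 231.8]), 334)]
(array([552.4,  17. ]), np.float64(-88.5), array([26.4, 81.7])) ((553.52978515625, 20.507131576538086), (26.893484115600586, 81.39081573486328), 2.9540698528289795)
```

View pics/g8.png

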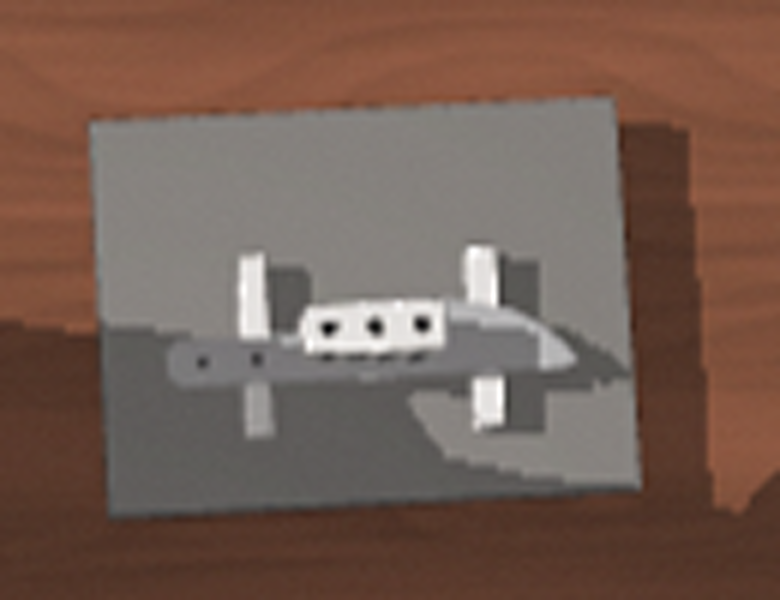

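The set-up on the plate is right: the blank lies across both parallels with its edge to the back, and the block stands at the centre (375,325 in the crop). Next, the gauge.

Request:
move_arm:
  steps: [0,0,0,0,0,-0.04,0.45,0,0,0,0,0,-0.08,0.45,0,0,0,0,0,-0.11,0.45,0,0,0,0,0,-0.125,0.45,0,0,0,0,0,-0.125,0.45,0,0,0,0,0,-0.125,0,0,0,0,0,0,-0.125,0,0,0,0,0,0,-0.125,0,0,0,0,0,0,-0.125,0,0,0,0,0,0,-0.125,0,0,0,0,0,0,-0.125,0]

```text
time: 33.05
tool_pos: [0.5306, 0.4323, 0.0791]
ee_rot: [-3.141, -0.002, 0.558]
wrist_force: [-1.1, 0.8, 3.5]
width: 0.0113
finger_force: 30.0
```

Request:
move_arm:
  steps: [0,0,0,0,0,0.02,0,0,0,0,0,0,0.06,0,0,0,0,0.01,-0.01,0.1,0,0,0,-0.1,0.03,-0.045,0.12,0,0,0,-0.2,0.05,-0.085,0.12,0,0,0,-0.3,0.07,-0.125,0.12,0,0,0,-0.4,0.09,-0.165,0.12,0,0,0,-0.5,0.108,-0.21,0.12,0,0,0,-0.54,0.108,-0.255,0.12,0,0,0,-0.54,0.108,-0.3,0.12,0,0,0,-0.54,0.108,-0.345,0.12,0,0,0,-0.54,0.108,-0.385,0.12,0]

```text
time: 34.25
tool_pos: [0.6371, 0.0437, 0.1955]
ee_rot: [3.14, 0.004, 0.016]
wrist_force: [0.1, 0.1, -4.2]
width: 0.0114
finger_force: 30.0
```

Request:
move_arm:
  steps: [0,0,0,0,-0.026,0,0,0,0,0,0,-0.026,0,0,0,0,0,0,-0.026,0,0,0,0,0,0,-0.026,0,0]

```text
time: 34.65
tool_pos: [0.6378, 0.0213, 0.1966]
ee_rot: [-3.141, 0.002, 0.018]
wrist_force: [-0.1, 0.5, -3.6]
width: 0.0114
finger_force: 30.0
```

```bash
python3 - <<'E' 2>/dev/null
from h import *
o=get_obs(); print(o["tool_pos"],o["width"],o["ee_rot"],o["wrist_force"])
p,d=snapshot("side"); W=cloud("side",d)
print(spot_point("side","scriber_point")[:3])
s=silhouettes("side","gauge"); print([(x["score"],x["uv"]) for x in s])
save("g9",cv2.resize(p[120:230,320:450],None,fx=6,fy=5.4,interpolation=cv2.INTER_CUBIC))
E
```

```text
[0.63781861 0.02128158 0.19664506] 0.0114489703010786 [-3.14107752e+00  2.25211562e-03  1.81822045e-02] [-0.07156788  0.52530083 -3.61852026]
[{'uv': [279.9, 111.0], 'score': 0.76}, {'uv': [372.7, 188.6], 'score': 0.68}]
[(0.68, [281.1, 106.1]), (0.57, [391.2, 183.2])]
```

View pics/g9.png

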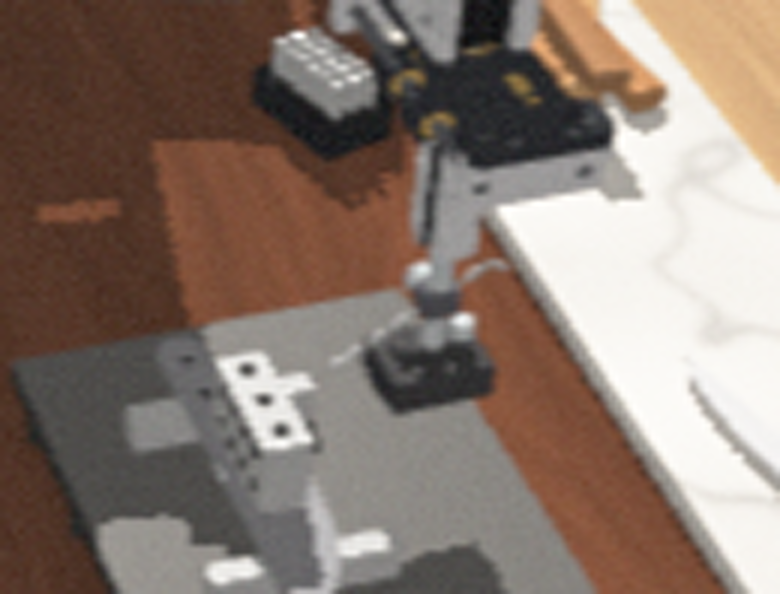

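```bash
python3 - <<'E' 2>/dev/null
from h import *
print(ray("side",(375.8,187),.145),ray("side",(372.7,188.6),.145))
# spindle axis in same camera: just above the base / clamp, where pixel (438/6, 240/5.4)
print(ray("side",(320+447/6,120+250/5.4),.1175+.085))
p,d=snapshot("side"); W=cloud("side",d)
for zl in((.135,.152),):
    q=W[(W[...,2]>zl[0])&(W[...,2]<zl[1])&(abs(W[...,0]-.638)<.05)&(abs(W[...,1]-.02)<.05)]
    q=q[:,:2]; print(len(q),pca(q),cv2.minAreaRect((q*1000).astype(np.float32)))
p,d=snapshot("top"); W=cloud("top",d); print(spot_point("top","scriber_point")[:3])
save("g10",cv2.resize(p[110:190,290:400],None,fx=7,fy=7,interpolation=cv2.INTER_CUBIC))
E
```

```text
[0.59029257 0.0212755  0.145     ] [0.57921191 0.01723997 0.145     ]
[0.6482257  0.03318035 0.2025    ]
193 (array([636. ,  13.6]), np.float64(-13.4), array([40.7, 60.8])) ((629.1673583984375, 19.801044464111328), (77.96227264404297, 48.9505500793457), 1.3500579595565796)
[{'uv': [342.2, 164.0], 'score': 0.66}, {'uv': [156.7, 228.1], 'score': 0.57}, {'uv': [360.0, 178.2], 'score': 0.24}]
```

View pics/g10.png

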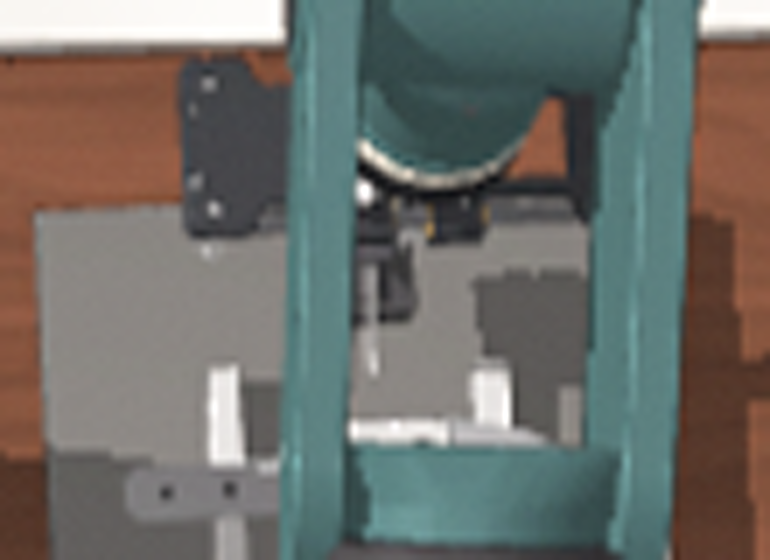

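Request:
move_arm:
  steps: [0,0,0.003,0.001,-0.001,-0.01,0,0,0,0.003,0.001,-0.001,-0.03,0,0,0,0.003,0.001,-0.001,-0.05,0,0,0,0.003,0.001,-0.001,-0.062,0,0,0,0.003,0.001,-0.001,-0.068,0,0,0,0.003,0.001,-0.001,-0.07,0,0,0,0.003,0.001,-0.001,-0.07,0,0,0,0.003,0.001,-0.001,-0.07,0]

```text
time: 35.75
tool_pos: [0.6401, 0.0194, 0.1292]
ee_rot: [3.141, -0.002, 0.02]
wrist_force: [0.2, 0.8, -4.3]
width: 0.0116
finger_force: 30.0
```

```bash
python3 - <<'E' 2>/dev/null
from h import *
o=get_obs(); print(o["tool_pos"],o["width"],o["ee_rot"],o["wrist_force"])
a=snapshot("top")[0]; b=snapshot("side")[0]
x=cv2.resize(a[140:190,320:370],None,fx=8,fy=8,interpolation=cv2.INTER_CUBIC); y=cv2.resize(b[170:220,350:400],None,fx=8,fy=8,interpolation=cv2.INTER_CUBIC)
save("g11",np.hstack([x,y])); print(spot_point("top","scriber_point")[:2])
E
```

```text
[0.64007024 0.01937624 0.12918273] 0.011622410605623258 [ 3.14133479e+00 -2.36907317e-03  2.03685128e-02] [ 0.16184064  0.83745812 -4.28660193]
[{'uv': [156.2, 225.1], 'score': 0.54}, {'uv': [339.3, 167.4], 'score': 0.44}]
```

View pics/g11.png

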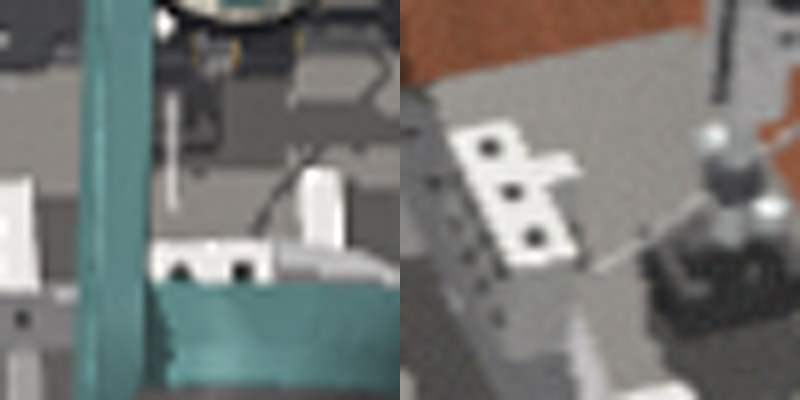

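```bash
python3 - <<'E' 2>/dev/null
from h import *
print("tip top",ray("top",(320+174/8-.5,140+211/8-.5),.077),"side",ray("side",(350+195/8-.5,170+269/8-.5),.077))
print("block mid hole top",ray("top",(320+180/8-.5,140+271/8-.5),.126),"side",ray("side",(350+112/8-.5,170+191/8-.5),.126))
p=np.load("top2.npz")["p"]; g=cv2.cvtColor(p,cv2.COLOR_RGB2GRAY).astype(int)
print(g[160:185,340:352:1][:, ::2])
E
```

```text
tip top [0.58668643 0.01857918 0.077     ] side [0.58868362 0.02161389 0.077     ]
block mid hole top [0.55408301 0.02161272 0.126     ] side [0.55364312 0.02368107 0.126     ]
[[132 132 131 131 132 132]
 [132 132 131 132 130 131]
 [131 132 131 132 130 131]
 [132 132 132 131 130 132]
 [132 132 132 131 132 131]
 [133 132 131 132 132 131]
 [133 132 132 132 131 132]
 [131 131 131 132 130 132]
 [130 131 130 128 129 130]
 [127 125 134 133 142 142]
 [202 188 191 234 209 211]
 [231 228 225 242 231 234]
 [228 186 229 226 225 168]
 [223  87 232 224 219  48]
 [221   9 215 226 219  18]
 [228  88 219 226 226 147]
 [229 197 231 228 230 221]
 [237 246 237 220 215 201]
 [177 206 175 155 156 119]
 [ 81 115  76 111  85  85]
 [112 119 110 123  98 111]
 [117 119 123 121 122 122]
 [132 130 119 108 105 105]
 [114 111 100  91  89  89]
 [ 90  89  89  91  88  89]]
```

Request:
move_arm:
  steps: [0,0,0,-0.0015,0.0025,0,0,0,0,0,-0.0015,0.0025,-0.002,0,0,0,0,-0.0015,0.0025,-0.0035,0,0,0,0,-0.0015,0.0025,-0.0035,0,0,0,0,-0.0015,0.0025,-0.0035,0]

```text
time: 36.4
tool_pos: [0.6377, 0.0219, 0.1242]
ee_rot: [3.141, 0.0, 0.02]
wrist_force: [-0.5, -0.7, -4.1]
width: 0.0115
finger_force: 30.0
```

Request:
move_arm:
  steps: [0,0,0,0.0005,0,-0.0007,0,0,0,0,0.0005,0,-0.0015,0,0,0,0,0.0005,0,-0.0015,0,0,0,0,0.0005,0,-0.0015,0]

```text
time: 36.8
tool_pos: [0.6383, 0.0219, 0.1242]
ee_rot: [3.141, -0.001, 0.02]
wrist_force: [-3.8, 0.8, 4.1]
width: 0.0116
finger_force: 30.0
```

Request:
move_arm:
  steps: [0,0,0,0,0,0.001,0,0,0,0,0,0,0.001,0.4,0,0,0,0,0,0.001,0.4,0,0,0,0,0,0.001,0.4,0,0,0,0,0,0.001,0.4,0,0,0,0,0,0.02,0.4,0,0,0,0,0,0.06,0.4,0,0,0,0,0,0.1,0.4,0,0,0,-0.01,0.045,0.1,0.4,0,0,0,-0.03,0.09,0.1,0.4,0,0,0,-0.05,0.13,0.1,0.4,0,0,0,-0.07,0.17,0.1,0.4]

```text
time: 38.0
tool_pos: [0.5677, 0.1934, 0.2229]
ee_rot: [-3.141, -0.001, 0.02]
wrist_force: [0.9, 0.2, 0.8]
width: 0.0374
finger_force: 0.0
```

Request:
move_arm:
  steps: [0,0,0,-0.03,0.04,0,0.4,0,0,0,-0.06,0.08,0,0.4,0,0,0,-0.09,0.12,0,0.4,0,0,0,-0.09,0.12,0,0.4]

```text
time: 38.4
tool_pos: [0.4747, 0.3167, 0.2234]
ee_rot: [-3.139, 0.0, 0.029]
wrist_force: [1.2, -0.7, -0.2]
width: 0.0377
finger_force: 0.0
```

```bash
python3 - <<'E' 2>/dev/null
from h import *
o=get_obs(); print(o["tool_pos"])
a,d=snapshot("top"); b,e=snapshot("side")
for n,dd in(("top",d),("side",e)):
    W=cloud(n,dd); m=(abs(W[...,2]-.13)<.012)&(abs(W[...,0]-.5525)<.03)&(abs(W[...,1]-.018)<.06); print(n,"block",pca(W[m][:,:2]))
    q=W[(W[...,2]>.15)&(W[...,2]<.2)&(abs(W[...,0]-.638)<.02)&(abs(W[...,1]-.02)<.02)]; print("spindle",q[:,:2].mean(0) if len(q) else 0)
    print([x for x in spot_point(n,"scriber_point") if abs(x["uv"][0]-350)<40])
x=cv2.resize(a[130:190,310:370],None,fx=6.5,fy=8,interpolation=cv2.INTER_CUBIC); y=cv2.resize(b[150:210,340:400],None,fx=6.5,fy=8,interpolation=cv2.INTER_CUBIC)
save("g12",np.hstack([x,y]))
E
```

```text
[0.47471503 0.31672926 0.22342659]
top block (array([553.1,  20.6]), np.float64(-89.1), array([25.7, 75.5]))
spindle [0.63800162 0.02277826]
[{'uv': [339.3, 170.3], 'score': 0.72}]
side block (array([552.4,  16.2]), np.float64(-88.8), array([26.4, 81.9]))
spindle [0.63876153 0.01910781]
[{'uv': [370.8, 206.7], 'score': 0.71}]
```

View pics/g12.png

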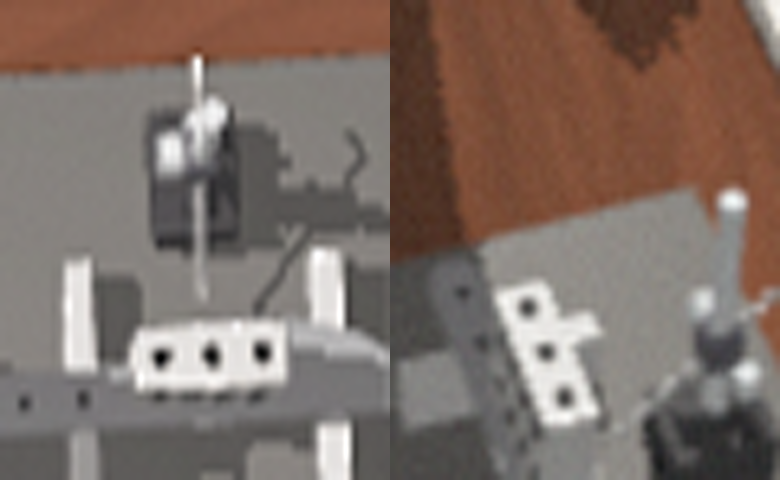

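```bash
python3 - <<'E' 2>/dev/null
from h import *
print(ray("top",(310+203/6.5-.5,130+300/8-.5),.0725), ray("side",(340+(612-390)/6.5-.5,150+430/8-.5),.0725),ray("top",(339.3,170.3),.0725),ray("side",(370.8,206.7),.0725))
E
```

```text
[0.58366565 0.02002612 0.0725    ] [0.58956631 0.02542081 0.0725    ] [0.57260224 0.02520556 0.0725    ] [0.57631993 0.01372098 0.0725    ]
```

```bash
python3 -c "
from bench import *
print(close_job())"
```

```text
the job is handed in; nothing more can be done
None
```

The set-up is done as asked and handed in: by camera, the parallels are about 130 mm apart, the blank and block are centred to about 2 mm, and the scriber point is about 10 mm short of the edge. The knife and mug were not touched.

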